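Load the capacitor feed lane and bolt it shut

ROBOT

A 6-joint arm with a two-finger parallel gripper is mounted at the origin on the work surface. World frame = base frame: x ahead of the robot, y to its left, z up, the work surface at z = 0. Lengths are in m, angles in rad, forces in N, time in s.
With the tool pointing down it reaches from about 0.35 to 1 m from the base axis. Payload 7.1 kg.
Tool frame: the origin (TCP) lies midway between the tips of the shut fingers; the grasp point (between the pads) lies 19 mm behind it (bot.hold_point_z is the z of the grasp point in the tool frame, in m); z points along the fingers, y is the line along which they close (so a half turn about z gives the same grasp; the last joint's range is limited). The gripper opens to 85 mm and grips with 20 to 120 N. Pads are 22 mm wide; open, the fingers measure 114 mm over their backs; the gripper's body (76 mm by 85 mm) begins 54 mm behind the grasp point. The pads swing forward as they close: fully open they stand 13 mm farther back than shut.
Start: joints at [-1.333, 0.423, 1.63, -0, 1.089, -0.019], TCP at [0.159, -0.604, 0.231] pointing down, gripper open.
Joint ranges: [-3, 3], [-0.9, 2.11], [0.09, 2.58], [-1.31, 4.45], [0.11, 2.69], [-2.54, 2.54]. Speed limits (rad/s): [2.39, 2.39, 3.01, 3.14, 3.14, 3.14].

INTERFACE

Orientations are given as a 3x3 rotation matrix whose columns are the frame's x, y, z axes.
In Python, from plant import bot gives the robot as it stands.
- The arm moves only by the tool arm_command, never from a script. Its argument "targets" is a list of rows, each a list of 2 entries, a list of its own where there are three numbers: the shift along the tool's x, y, z in units of 0.025 m (1.0 is 0.025 m), then the turn, a rotation vector about the tool's x, y, z in units of 4 degrees (1.0 is 4 degrees). In form: [[[tx, ty, tz], [ax, ay, az]], ...]. A call has 1 to 8 rows; each row shifts and turns the commanded pose from where the row before left it, along the tool's axes as they then stand; what a row does not reach is not made up. A row lasts 1/10 s, in which the tool goes at most 50 mm and 8.59 degrees, less where a joint would pass 70% of its speed; a pose out of reach is approached as far as the arm can. A call with a number of a shift or a turn outside -1 to 1 is refused whole. A call with a gripper value outside its range is refused whole. "grip" is the opening, from 0 (shut) to 1 (fully open), set as the call begins (left out, the last holds). The fingers move at their own pace and stop on an object; "force" is the grip in N (left out, the last holds). Time passes only in rows, so rows that do not move let the fingers close. It gives the time, the measured TCP pose, the force, the opening and the grip force at its end, in the units of the state.
- bot.get_state(): the state, without advancing time (a new reading comes with each control period).
- bot.camera(name): name is "scene" or "top"; returns the picture (480x640x3 uint8, blue, green, red); there is no depth.
- bot.camera_info(name): a dict with "vfov" (degrees; the focal length in pixels is half the picture's height over the tangent of half this angle, whatever the lens; pixels are square), "cx", "cy" (the principal point, pixels), "view" (4x4, takes a point from world to camera coordinates). Camera axes: x right, y up, looking along -z (the intrinsics and any distortion apply to the point x, -y, -z); pixel columns grow to the right and rows downward; lengths in m; the calibration is good to about 2 mm. A picture is of the moment at which its call begins. camera_info takes no time and is no camera call.
- bot.sign_off(): hands the job in; it is judged then, once.
The state is a dict: "time_s": time; "joints": joint angles; "joint_vel": joint speeds; "joint_torque": joint torques, N m; "eef_pos": TCP position; "orientation": TCP orientation; "force": force on the tool from outside, world axes, zero at the start; "ft_torque": the same for the moment, N m; "width": finger opening in m; "gripper_force": force on a finger pad.
Only numpy, scipy, OpenCV 4.12 (cv2) and the standard library are available. Lean on these libraries where they do the work, as an engineer would, in place of code of your own. Each camera call takes 0.05 s, during which the arm holds its last target. There are 200 camera calls.

TASK

Load the three tall black capacitors, upright and in single file, through the open mouth of the feed lane until all three are inside beyond its bolt; draw the bolt out of the way first if it blocks the mouth. Then slide the bolt across behind them, fully home in its keeper, and leave the other things on the bench where they are.

Things in the scene. Friction and masses are not known exactly. Their poses are not given: they have to be found in the camera images.
- lane: fixed aluminium feed lane. Origin: on the bench, lane centre line, under the bolt's line. +x = feed direction, from the open mouth (robot side) to the closed end; +y = its left; z up. No floor: things slide on the bench. Two rails 14 mm high, 6 mm thick, 40 mm apart inside, run from x = 7 to 122 mm; below x = -8 mm lead-ins as high flare out to 66 mm apart inside, 79 mm outside, at x = -34 mm.
- lane_end (a point): foot of the end stop's inner face, at lane x = 116 mm, y = 0, on the bench. Three capacitors in a row touching the stop have their centres at lane x = 98, 63 and 28 mm.
- cover_edge (a point): middle of the robot-side edge of the fixed clear cover, on its top, at lane x = 56 mm, y = 0, 68 mm above the bench. The cover (underside at 64 mm, 68 mm wide, legs outside the rails) roofs the lane from there to x = 124 mm; nothing roofs the part before it.
- bolt (a joint): bolt position in m: 0 = drawn back, 0.066 = at its stop, fully home 14 mm inside the keeper. Grows as the bolt slides along lane -y; rod tip at lane y = 26 mm - value. Starts anywhere from 0 to 0.05; above 0.006 it sticks out into the mouth. No spring, stays where left, friction about 2.5 N. Steel rod, 8 mm diameter, axis at lane x = 0, 9 mm above the bench.
- bolt_knob (a point): centre of the top of the bolt's handle, an upright steel post of 13 mm diameter on the rod, top 55 mm above the bench, at lane x = 0, y = 108 mm - joint value. It moves along a steel channel, 22 mm wide and 14 mm high (17 mm at the rail end), that lies from lane y = 26 to 132 mm; above it the post stands free.
- keeper (a point): centre of the opening of the keeper, at lane x = 0, y = -26 mm, 9 mm above the bench. The keeper is a steel loop 17 mm high, 22 mm wide, spanning lane y = -24 to -48 mm.
- cap1: tall black cylindrical capacitor with a bare metal top, 60 mm tall, body 33 mm in diameter with a 35 mm foot collar 12 mm high, about 85 g, one of three alike. It stands upright on the bench; origin at the centre of its underside, z up.
- cap2: tall black cylindrical capacitor with a bare metal top, 60 mm tall, body 33 mm in diameter with a 35 mm foot collar 12 mm high, about 85 g, one of three alike. It stands upright on the bench; origin at the centre of its underside, z up.
- cap3: tall black cylindrical capacitor with a bare metal top, 60 mm tall, body 33 mm in diameter with a 35 mm foot collar 12 mm high, about 85 g, one of three alike. It stands upright on the bench; origin at the centre of its underside, z up.
- short_cap: bystander: a short wide black capacitor, 48 mm diameter, 30 mm tall; origin at the centre of its underside. Not to be loaded.
- heat_sink: bystander: finned aluminium heat sink, 36 x 34 mm, 32 mm tall; origin at the centre of its underside.
- solder_spool: bystander: grey spool, 50 mm diameter, 45 mm tall, standing on a flange; origin at the centre of its underside.
- flux_bottle: bystander: small white bottle with a black cap, 40 mm diameter, 78 mm tall; origin at the centre of its underside.
- transformer: bystander: small transformer, 38 x 34 mm, 34 mm tall; origin at the centre of its underside.
- screwdriver: bystander: screwdriver lying at the left of the bench, 170 mm long along its own x, handle towards -x, about 25 mm thick; origin about the middle of its underside.
- tape_roll: bystander: yellow roll of tape lying flat, 80 mm diameter, 18 mm tall; origin at the centre of its underside.

How it is judged:
By the outcome, as a careful person would: the job done as asked, in the order asked, and still so for the second after the job is handed in, with the robot touching nothing.
It also fails if it takes over 72 s, if anything falls off the work surface, if the arm or the gripper's body presses on something with over 40 N, if the wrist force passes 120 N, or if a joint passes its speed limit or range.

## Working session

There is one attempt and no reset: what is moved stays moved. The work goes in short steps, Python scripts to look and compute and a tool call to move; the robot and the scene stay as the last step left them, time stands still between calls to the robot, and variables do not carry over. Pictures are saved under pics/ and viewed, at most 10 in all, crops included, and the job is handed in when it is done.

Besides the shell and the picture viewer there is one more tool, called after "Emit:" by a JSON object that holds its "op" and its "data", one argument or row to a line. arm_command: Moves the arm, as the interface text tells. Its arguments: {"type":"object","properties":{"targets":{"type":"array"},"grip":{"type":"number"},"force":{"type":"number"}},"required":["targets"]}

```bash
ls; mkdir -p pics; python3 - <<'E'
from plant import bot
import cv2
for n in("scene","top"):
    im=bot.camera(n); cv2.imwrite(f"pics/{n}0.png",im)
    i=bot.camera_info(n); print(n,i)
s=bot.get_state(); print(s['time_s'],s['eef_pos'],s['orientation'],s['width'],bot.hold_point_z)
E
```

```text
pics
scene {'vfov': 48.88589734899945, 'cx': 324.2023240210392, 'cy': 245.18502225581298, 'view': array([[-0.88651947,  0.46263117, -0.0074585 ,  0.46216426],
       [-0.36292276, -0.68527302,  0.63141743,  0.17164379],
       [ 0.28700227,  0.5624707 ,  0.77540725, -1.51754445],
       [ 0.        ,  0.        ,  0.        ,  1.        ]])}
top {'vfov': 51.02892331765714, 'cx': 314.5488381289116, 'cy': 242.4741093029103, 'view': array([[-0.04286211, -0.99907629,  0.00306563,  0.04917634],
       [ 0.97311288, -0.0410528 ,  0.22664065, -0.56148947],
       [-0.22630545,  0.0126975 ,  0.97397362, -0.92180762],
       [ 0.        ,  0.        ,  0.        ,  1.        ]])}
0.1 [ 0.15862631 -0.60402599  0.23061472] [[ 9.67216405e-01  2.53953371e-01 -3.33277043e-04]
 [ 2.53953589e-01 -9.67215466e-01  1.34765430e-03]
 [ 1.98906406e-05 -1.38811025e-03 -9.99999036e-01]] 0.08553894868988758 -0.0187
```

View pics/top0.png

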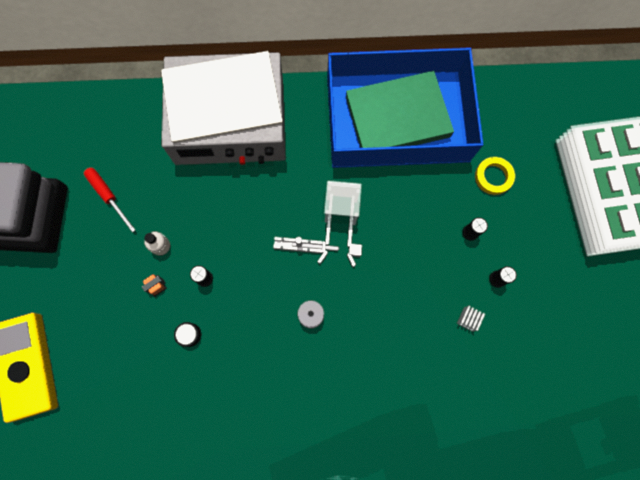

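View pics/scene0.png

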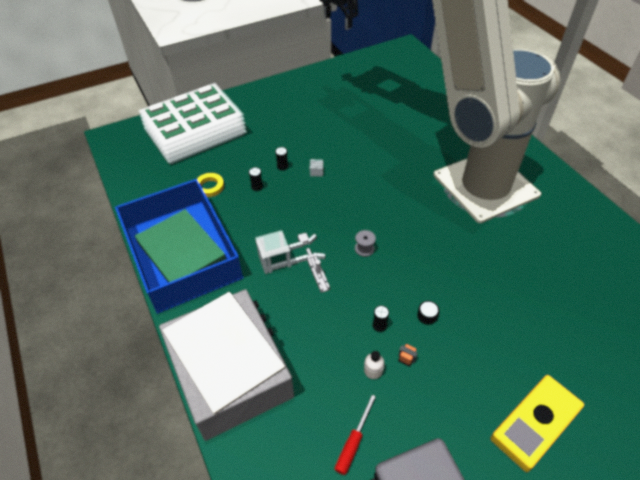

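Top view: tall caps with metal tops at about (200,274), (480,226) and (508,275). The lane runs from its mouth at about (340,260) to the cover at (343,198), and the bolt channel lies left at (275–330,243). I'll enlarge the lane and measure the caps.

```bash
cat > h.py <<'E'
import numpy as np, cv2
from plant import bot
def cam(n):
    i=bot.camera_info(n); f=240/np.tan(np.radians(i['vfov']/2)); return f,i['cx'],i['cy'],np.array(i['view'])
def ray(n,u,v,z):
    f,cx,cy,V=cam(n); d=V[:3,:3].T@np.array([(u-cx)/f,-(v-cy)/f,-1]); o=-V[:3,:3].T@V[:3,3]
    return (o+d*(z-o[2])/d[2])
def proj(n,p):
    f,cx,cy,V=cam(n); c=V[:3,:3]@np.asarray(p)+V[:3,3]; return np.array([cx+f*c[0]/-c[2],cy-f*c[1]/-c[2]])
def blobs(n,im,mask,lo,hi):
    k,l,s,c=cv2.connectedComponentsWithStats(mask.astype(np.uint8))
    return [(c[i].round(1),s[i,:].tolist()) for i in range(1,k) if lo<s[i,4]<hi]
E
python3 - <<'E'
from h import *
im=cv2.imread("pics/top0.png"); 
print(cam("top")[0])
hsv=cv2.cvtColor(im,cv2.COLOR_BGR2HSV)
m=(hsv[...,1]<60)&(hsv[...,2]>120)
for c,s in blobs("top",im,m,40,1500):
    print(c,s,ray("top",*c,.06).round(4))
ims=cv2.imread("pics/scene0.png");h2=cv2.cvtColor(ims,cv2.COLOR_BGR2HSV)
m=(h2[...,1]<60)&(h2[...,2]>120)
for c,s in blobs("scene",ims,m,25,500): print('S',c,s,ray("scene",*c,.06).round(4))
a=cv2.resize(im[170:280,265:375],None,fx=5,fy=5,interpolation=cv2.INTER_CUBIC)
cv2.imwrite("pics/c1.png",a)
b=cv2.resize(ims[225:300,250:340],None,fx=6,fy=6,interpolation=cv2.INTER_CUBIC)
cv2.imwrite("pics/c2.png",b)
E
```

```text
502.8437945182089
[481.4  51.3] [475, 50, 14, 5, 42] [ 0.9732 -0.3537  0.06  ]
[142.8  64.2] [137, 62, 13, 6, 48] [0.9718 0.3764 0.06  ]
[242.5 137. ] [175, 125, 108, 21, 1005] [0.7944 0.1646 0.06  ]
[  8.8 191.4] [0, 163, 24, 65, 1155] [0.6956 0.6359 0.06  ]
[122.  215.7] [110, 200, 25, 32, 145] [0.635  0.4062 0.06  ]
[479.1 224.8] [472, 218, 15, 15, 176] [ 0.5864 -0.3033  0.06  ]
[155.5 241.7] [144, 231, 21, 20, 215] [0.5789 0.338  0.06  ]
[197.8 273.3] [190, 266, 16, 16, 191] [0.5123 0.2543 0.06  ]
[507.9 274.1] [500, 267, 16, 15, 189] [ 0.4852 -0.3477  0.06  ]
[310.4 313.4] [298, 301, 26, 26, 510] [0.4256 0.0391 0.06  ]
[472.1 318.2] [460, 306, 25, 25, 322] [ 0.4034 -0.2684  0.06  ]
[ 13.9 338.1] [0, 322, 31, 33, 733] [0.4032 0.5988 0.06  ]
[185.4 333.8] [175, 324, 21, 21, 340] [0.3974 0.2765 0.06  ]
S [441.6  37. ] [439, 28, 6, 19, 38] [-0.2941 -0.6408  0.06  ]
S [146.1  55.3] [141, 48, 12, 16, 57] [ 0.6879 -1.0313  0.06  ]
S [146.5  88. ] [141, 78, 11, 18, 49] [ 0.7403 -0.8377  0.06  ]
S [280.8 150.5] [276, 147, 11, 8, 71] [ 0.4805 -0.3489  0.06  ]
S [315.9 165.9] [310, 160, 13, 14, 159] [ 0.4205 -0.2427  0.06  ]
S [254.5 171.2] [249, 167, 12, 9, 75] [ 0.5818 -0.304   0.06  ]
S [ 95.3 186.6] [89, 183, 13, 9, 36] [ 0.9898 -0.4517  0.06  ]
S [365.1 237.4] [356, 230, 19, 15, 205] [0.4311 0.049  0.06  ]
S [428.8 308.6] [420, 301, 18, 16, 226] [0.4104 0.2964 0.06  ]
S [381.2 311.6] [375, 306, 14, 12, 135] [0.509  0.2532 0.06  ]
S [  3.8 361.4] [0, 338, 12, 45, 250] [ 1.2754 -0.0125  0.06  ]
S [372.8 366.1] [364, 354, 20, 24, 304] [0.5938 0.3585 0.06  ]
S [ 11.7 397.5] [6, 381, 13, 39, 139] [1.271  0.0795 0.06  ]
S [  1.5 398.1] [0, 391, 6, 14, 31] [1.2894 0.0712 0.06  ]
S [365.4 412.7] [356, 395, 19, 36, 152] [0.6578 0.4372 0.06  ]
S [180.2 426.3] [174, 422, 14, 11, 51] [0.9886 0.2938 0.06  ]
```

View pics/c1.png

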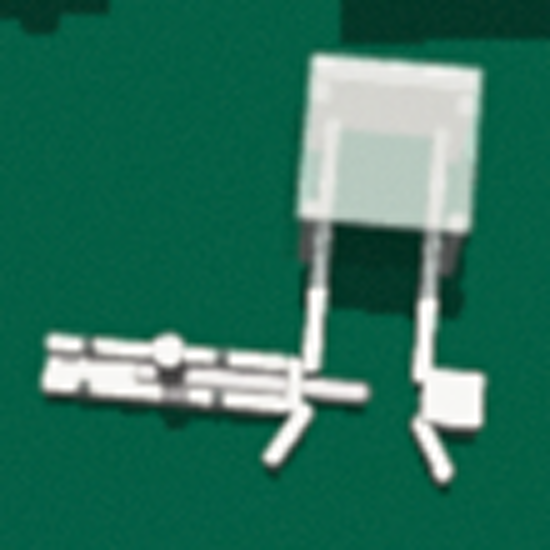

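View pics/c2.png

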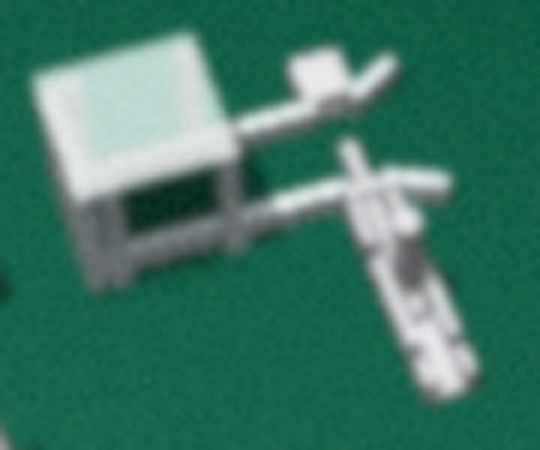

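```bash
python3 - <<'E'
from h import *
px=lambda x,y:((x+.5)/5-.5+265,(y+.5)/5-.5+170)
F=[((298,215),(56,34),68),((470,230),(56,-34),68),((312,53),(124,34),68),((483,68),(124,-34),68),
((454,400),(0,-36),17),((43,367),(0,132),14),((263,463),(-34,39.5),14),((453,480),(-34,-39.5),14)]
W=np.array([ray("top",*px(*a),h/1000)[:2] for a,_,h in F]); L=np.array([l for _,l,_ in F])/1000
Wm,Lm=W.mean(0),L.mean(0); A,B=W-Wm,L-Lm
th=np.arctan2((B[:,0]*A[:,1]-B[:,1]*A[:,0]).sum(),(A*B).sum()); R=np.array([[np.cos(th),-np.sin(th)],[np.sin(th),np.cos(th)]])
t=Wm-R@Lm; print("yaw",th,np.degrees(th),"orig",t); print(((W-(L@R.T+t))*1000).round(1))
k=ray("top",*px(170,350),.055)[:2]; kl=R.T@(k-t); print("knob",k,kl,"joint",.108-kl[1])
tip=ray("top",*px(369,392),.009)[:2]; tl=R.T@(tip-t); print("tip",tl,"joint",.026-tl[1])
np.savez("lane.npz",R=R,t=t)
for p in [(0,.108),(0,.042),(.056,0),(.116,0),(-.06,0)]: print(p,(R@np.array(p)+t).round(4))
# scene view check of reprojection
px2=lambda x,y:((x+.5)/6-.5+250,(y+.5)/6-.5+225)
for a,l,h in [((398,62),(-34,-39.5),14),((75,200),(56+68,34),68),((238,155),(56,34),68),((195,33),(56,-34),68),((35,75),(124,-34),68),((408,215),kl*1000,55)]:
    w=ray("scene",*px2(*a),h/1000)[:2]; print("S",l,((R.T@(w-t))*1000).round(1))
E
```

```text
yaw -0.1319991474450065 -7.562994047923936 orig [ 0.56151736 -0.02249873]
[[ 0.6 -0.2]
 [ 0.6 -0.6]
 [ 0.8 -0.1]
 [ 0.5 -1.1]
 [-1.2 -0.3]
 [-1.6  1.5]
 [ 0.2 -0.2]
 [ 0.2  0.9]]
knob [0.57243315 0.05648567] [0.00042521 0.079734  ] joint 0.028266004732001512
tip [ 0.00084278 -0.00167416] joint 0.027674164126421263
(0, 0.108) [0.5757 0.0846]
(0, 0.042) [0.567  0.0191]
(0.056, 0) [ 0.617  -0.0299]
(0.116, 0) [ 0.6765 -0.0378]
(-0.06, 0) [ 0.502  -0.0146]
S (-34, -39.5) [-38.2 -33.7]
S (124, 34) [121.6  33.1]
S (56, 34) [53.3 33.8]
S (56, -34) [ 50.4 -34.8]
S (124, -34) [119.4 -35.9]
S [ 0.42521188 79.73399527] [-4.3 77.2]
```

```bash
cat >> h.py <<'E'
D=np.load("lane.npz"); R,t=D['R'],D['t']
def lane(p): return np.r_[R.T@(np.array(p[:2])-t),p[2:]]
def st(*goals):
    s=bot.get_state(); l=lane(s['eef_pos']); x=R.T@s['orientation'][:2,0]
    print("lane mm",(l*1000).round(1),"yaw deg",np.degrees(np.arctan2(x[1],x[0])).round(2),"tilt",s['orientation'][:2,2].round(4),"F",s['force'].round(1),"w",round(s['width'],4),"gf",round(s['gripper_force'],1),"t",s['time_s'])
    for g in goals:
        d=(np.array(g)/1000-l)/.025; print(g,"tool units",np.array([d[0],-d[1],-d[2]]).round(2))
E
python3 - <<'E'
from h import *
for c in [(.5123,.2543),(.5864,-.3033),(.4852,-.3477)]: print((lane(c)*1000).round(1))
st((0,80,231),(0,80,25))
E
```

```text
[-85.2 267.9]
[  61.6 -275.1]
[ -32.9 -332.4]
lane mm [-322.8 -629.5  230.6] yaw deg 22.27 tilt [-0.0003  0.0013] F [ 0.3 -0.3 -0. ] w 0.0855 gf 0.0 t 0.1
(0, 80, 231) tool units [ 1.291e+01 -2.838e+01 -2.000e-02]
(0, 80, 25) tool units [ 12.91 -28.38   8.22]
```

Emit:
{"op": "arm_command", "data": {
  "targets": [
    [[0,0,0],[0,0,1]],
    [[0,0,0],[0,0,1]],
    [[0,0,0],[0,0,1]],
    [[0,0,0],[0,0,1]],
    [[0,0,0],[0,0,1]],
    [[0,0,0],[0,0,0.56]]
  ],
  "grip": 0.65,
  "force": 40
}}

```text
time_s: 0.7
eef_pos: [0.1587, -0.6041, 0.2308]
orientation: [[0.991, -0.133, -0.0], [-0.133, -0.991, 0.001], [-0.0, -0.001, -1.0]]
force: [0.6, -0.3, -0.2]
width: 0.0553
gripper_force: 0.0
```

```bash
python3 -c "
from h import *
st((0,80,231),(0,80,100))"
```

```text
lane mm [-322.8 -629.6  230.8] yaw deg -0.1 tilt [-0.0003  0.001 ] F [ 0.6 -0.3 -0.2] w 0.0553 gf 0.0 t 0.7
(0, 80, 231) tool units [ 1.291e+01 -2.838e+01 -1.000e-02]
(0, 80, 100) tool units [ 12.91 -28.38   5.23]
```

Emit:
{"op": "arm_command", "data": {
  "targets": [
    [[0.45,-1,0.1],[0,0,0]],
    [[0.45,-1,0.1],[0,0,0]],
    [[0.45,-1,0.1],[0,0,0]],
    [[0.45,-1,0.1],[0,0,0]],
    [[0.45,-1,0.1],[0,0,0]],
    [[0.45,-1,0.1],[0,0,0]],
    [[0.45,-1,0.1],[0,0,0]],
    [[0.45,-1,0.1],[0,0,0]]
  ]
}}

```text
time_s: 1.5
eef_pos: [0.2745, -0.4168, 0.211]
orientation: [[0.991, -0.131, -0.0], [-0.131, -0.991, 0.0], [-0.0, -0.0, -1.0]]
force: [0.1, -0.3, -0.0]
width: 0.0556
gripper_force: 0.0
```

Emit:
{"op": "arm_command", "data": {
  "targets": [
    [[0.45,-1,0.1],[0,0,0]],
    [[0.45,-1,0.1],[0,0,0]],
    [[0.45,-1,0.1],[0,0,0]],
    [[0.45,-1,0.1],[0,0,0]],
    [[0.45,-1,0.1],[0,0,0]],
    [[0.45,-1,0.1],[0,0,0]],
    [[0.45,-1,0.1],[0,0,0]],
    [[0.45,-1,0.1],[0,0,0]]
  ]
}}

```text
time_s: 2.3
eef_pos: [0.3899, -0.2304, 0.1911]
orientation: [[0.991, -0.131, -0.0], [-0.131, -0.991, 0.0], [-0.0, -0.0, -1.0]]
force: [0.2, -0.7, 0.2]
width: 0.0557
gripper_force: 0.0
```

Emit:
{"op": "arm_command", "data": {
  "targets": [
    [[0.45,-1,0.1],[0,0,0]],
    [[0.45,-1,0.1],[0,0,0]],
    [[0.45,-1,0.1],[0,0,0]],
    [[0.45,-1,0.1],[0,0,0]],
    [[0.45,-1,0.1],[0,0,0]],
    [[0.45,-1,0.1],[0,0,0]],
    [[0.45,-1,0.1],[0,0,0]],
    [[0.45,-1,0.1],[0,0,0]]
  ]
}}

```text
time_s: 3.1
eef_pos: [0.5053, -0.0439, 0.171]
orientation: [[0.991, -0.131, -0.0], [-0.131, -0.991, 0.0], [-0.0, 0.0, -1.0]]
force: [-1.0, -0.3, -0.0]
width: 0.0554
gripper_force: 0.0
```

Emit:
{"op": "arm_command", "data": {
  "targets": [
    [[0.4,-0.9,0.4],[0,0,0]],
    [[0.4,-0.9,0.5],[0,0,0]],
    [[0.4,-0.9,0.6],[0,0,0]],
    [[0.4,-0.9,0.6],[0,0,0]],
    [[0.4,-0.7,0.7],[0,0,0]],
    [[0,0,0],[0,0,0]]
  ]
}}

```text
time_s: 3.7
eef_pos: [0.5684, 0.0566, 0.0991]
orientation: [[0.992, -0.129, -0.003], [-0.129, -0.992, -0.0], [-0.003, 0.0, -1.0]]
force: [0.2, -0.9, 0.7]
width: 0.0556
gripper_force: 0.0
```

```bash
python3 -c "
from h import *
st((0,80,25))
im=bot.camera('top'); print(proj('top',bot.get_state()['eef_pos']))
cv2.imwrite('pics/t1.png',cv2.resize(im[160:290,255:405],None,fx=5,fy=4.5,interpolation=cv2.INTER_CUBIC))"
```

```text
lane mm [-3.6 79.3 99.1] yaw deg 0.16 tilt [-0.0028 -0.    ] F [ 0.2 -0.9  0.7] w 0.0556 gf 0.0 t 3.7
(0, 80, 25) tool units [ 0.14 -0.03  2.96]
[298.4859596  236.34516888]
```

View pics/t1.png

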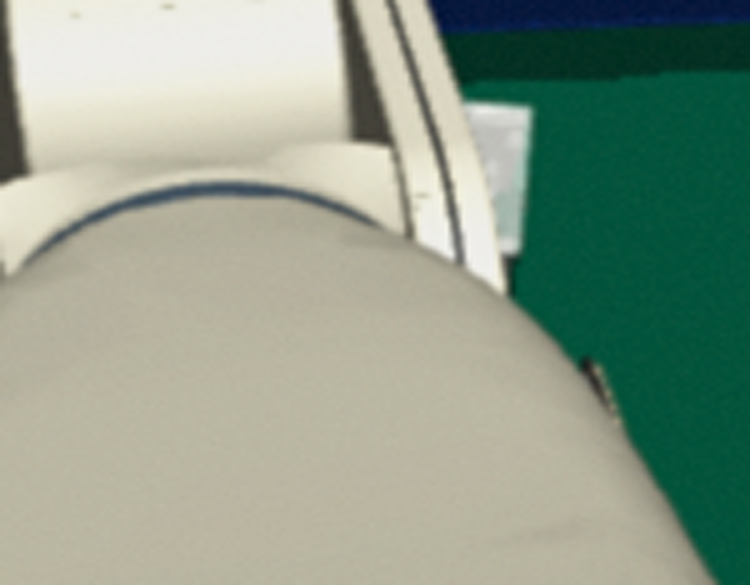

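The arm hides the work in the top view; only the cover edge shows, at (500,180) in the crop. So I'll descend over the knob using the measured pose and grip it.

Emit:
{"op": "arm_command", "data": {
  "targets": [
    [[0.14,0,0.6],[0,0,0]],
    [[0,-0.03,0.6],[0,0,0]],
    [[0,0,0.6],[0,0,0]],
    [[0,0,0.6],[0,0,0]],
    [[0,0,0.6],[0,0,0]],
    [[0,0,0],[0,0,0]]
  ]
}}

```text
time_s: 4.35
eef_pos: [0.5704, 0.055, 0.0238]
orientation: [[0.991, -0.131, -0.004], [-0.131, -0.991, -0.0], [-0.004, 0.001, -1.0]]
force: [0.3, -0.7, -0.6]
width: 0.0551
gripper_force: 0.0
```

Emit:
{"op": "arm_command", "data": {
  "targets": [
    [[0,0,0],[0,0,0]],
    [[0,0,0],[0,0,0]],
    [[0,0,0],[0,0,0]],
    [[0,0,0],[0,0,0]],
    [[0,0,0],[0,0,0]],
    [[0,0,0],[0,0,0]]
  ],
  "grip": 0,
  "force": 30
}}

```text
time_s: 4.95
eef_pos: [0.5728, 0.0554, 0.027]
orientation: [[0.991, -0.131, 0.001], [-0.131, -0.991, 0.0], [0.001, -0.0, -1.0]]
force: [-0.6, 1.1, 5.8]
width: 0.012
gripper_force: 30.2
```

```bash
python3 -c "
from h import *
st((0,108,25))"
```

```text
lane mm [ 1.  78.7 27. ] yaw deg 0.04 tilt [0.0014 0.0002] F [-0.6  1.1  5.8] w 0.012 gf 30.2 t 4.95
(0, 108, 25) tool units [-0.04 -1.17  0.08]
```

Emit:
{"op": "arm_command", "data": {
  "targets": [
    [[0,-0.3,0],[0,0,0]],
    [[0,-0.3,0],[0,0,0]],
    [[0,-0.3,0],[0,0,0]],
    [[0,-0.15,0],[0,0,0]],
    [[0,-0.06,0],[0,0,0]],
    [[0,0,0],[0,0,0]]
  ]
}}

```text
time_s: 5.55
eef_pos: [0.5766, 0.083, 0.027]
orientation: [[0.991, -0.131, 0.002], [-0.131, -0.991, 0.0], [0.002, -0.0, -1.0]]
force: [0.3, -0.0, 6.5]
width: 0.012
gripper_force: 30.2
```

Emit:
{"op": "arm_command", "data": {
  "targets": [
    [[0,-0.06,0],[0,0,0]],
    [[0,0,0],[0,0,0]]
  ]
}}

```text
time_s: 5.75
eef_pos: [0.5768, 0.0842, 0.027]
orientation: [[0.991, -0.131, 0.002], [-0.131, -0.991, -0.0], [0.002, -0.0, -1.0]]
force: [1.1, -0.9, 6.4]
width: 0.0123
gripper_force: 30.2
```

```bash
python3 -c "
from h import *
st((0,108,25))"
```

```text
lane mm [  1.1 107.8  27. ] yaw deg 0.05 tilt [ 0.0016 -0.0001] F [ 1.1 -0.9  6.4] w 0.0123 gf 30.2 t 5.75
(0, 108, 25) tool units [-0.05 -0.01  0.08]
```

Emit:
{"op": "arm_command", "data": {
  "targets": [
    [[0,-0.06,0],[0,0,0]],
    [[0,-0.04,0],[0,0,0]],
    [[0,0,0],[0,0,0]]
  ]
}}

```text
time_s: 6.05
eef_pos: [0.5768, 0.0847, 0.027]
orientation: [[0.992, -0.13, 0.001], [-0.13, -0.992, -0.003], [0.001, 0.002, -1.0]]
force: [0.6, -13.5, 6.1]
width: 0.012
gripper_force: 30.6
```

```bash
python3 -c "
from h import *
st((0,108,25))"
```

```text
lane mm [  1.1 108.2  27. ] yaw deg 0.1 tilt [ 0.0006 -0.0025] F [  0.6 -13.5   6.1] w 0.012 gf 30.6 t 6.05
(0, 108, 25) tool units [-0.04  0.01  0.08]
```

Emit:
{"op": "arm_command", "data": {
  "targets": [
    [[0,0.06,0],[0,0,0]],
    [[0,0,0],[0,0,0]],
    [[0,0,0],[0,0,0]],
    [[0,0,-1],[0,0,0]],
    [[0,0,-1],[0,0,0]],
    [[0,0,-1],[0,0,0]],
    [[-0.4,-0.8,-0.2],[0,0,0]],
    [[-0.4,-0.8,0],[0,0,0]]
  ],
  "grip": 0.65
}}

```text
time_s: 6.85
eef_pos: [0.5624, 0.1281, 0.1078]
orientation: [[0.991, -0.132, 0.003], [-0.132, -0.991, 0.001], [0.003, -0.001, -1.0]]
force: [0.5, -1.1, -0.5]
width: 0.0551
gripper_force: 0.0
```

Emit:
{"op": "arm_command", "data": {
  "targets": [
    [[-0.4,-0.8,0],[0,0,0]],
    [[-0.4,-0.8,0],[0,0,0]],
    [[-0.4,-0.8,0],[0,0,0]],
    [[-0.4,-0.8,0],[0,0,0]],
    [[-0.4,-0.8,0],[0,0,0]],
    [[-0.4,-0.6,0],[0,0,0]],
    [[-0.25,-0.2,0],[0,0,0]],
    [[0,0,0],[0,0,0]]
  ]
}}

```text
time_s: 7.65
eef_pos: [0.5107, 0.2557, 0.1061]
orientation: [[0.992, -0.129, -0.001], [-0.129, -0.992, -0.0], [-0.001, 0.0, -1.0]]
force: [-0.4, -0.1, -0.0]
width: 0.0554
gripper_force: 0.0
```

```bash
python3 -c "
from h import *
st((-85.2,267.9,27))
im=bot.camera('scene'); cv2.imwrite('pics/s1.png',im)"
```

```text
lane mm [-87.  269.1 106.1] yaw deg 0.13 tilt [-0.0008 -0.0003] F [-0.4 -0.1 -0. ] w 0.0554 gf 0.0 t 7.65
(-85.2, 267.9, 27) tool units [0.07 0.05 3.16]
```

View pics/s1.png

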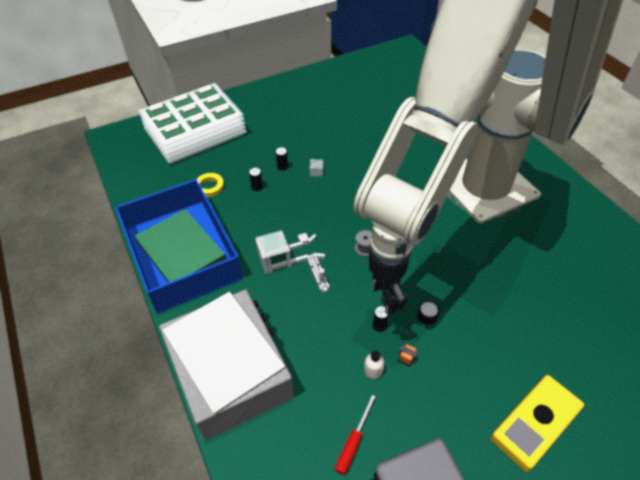

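The bolt is drawn. The gripper hangs just above the left cap, whose top is at (381,312). Descending to grip.

Emit:
{"op": "arm_command", "data": {
  "targets": [
    [[0.07,0.05,0.8],[0,0,0]],
    [[0,0,0.8],[0,0,0]],
    [[0,0,0.8],[0,0,0]],
    [[0,0,0.7],[0,0,0]],
    [[0,0,0],[0,0,0]]
  ]
}}

```text
time_s: 8.2
eef_pos: [0.5121, 0.2521, 0.0268]
orientation: [[0.991, -0.132, -0.004], [-0.132, -0.991, -0.002], [-0.003, 0.002, -1.0]]
force: [-0.2, -0.2, 0.9]
width: 0.0551
gripper_force: 0.0
```

Emit:
{"op": "arm_command", "data": {
  "targets": [
    [[0,0,0],[0,0,0]],
    [[0,0,0],[0,0,0]],
    [[0,0,0],[0,0,0]],
    [[0,0,0],[0,0,0]],
    [[0,0,0],[0,0,0]]
  ],
  "grip": 0,
  "force": 30
}}

```text
time_s: 8.7
eef_pos: [0.5138, 0.2539, 0.0296]
orientation: [[0.991, -0.131, 0.001], [-0.131, -0.991, 0.0], [0.001, -0.001, -1.0]]
force: [-0.0, -1.1, 4.2]
width: 0.032
gripper_force: 30.1
```

```bash
python3 -c "
from h import *
st((-60,0,95))"
```

```text
lane mm [-83.7 267.7  29.6] yaw deg 0.05 tilt [0.0012 0.0004] F [-0.  -1.1  4.2] w 0.032 gf 30.1 t 8.7
(-60, 0, 95) tool units [ 0.95 10.71 -2.62]
```

Emit:
{"op": "arm_command", "data": {
  "targets": [
    [[0,0,-0.6],[0,0,0]],
    [[0,0,-0.9],[0,0,0]],
    [[0,0.5,-0.9],[0,0,0]],
    [[0.1,0.9,-0.3],[0,0,0]],
    [[0.1,1,0],[0,0,0]],
    [[0.1,1,0],[0,0,0]],
    [[0.1,1,0],[0,0,0]],
    [[0.1,1,0],[0,0,0]]
  ]
}}

```text
time_s: 9.5
eef_pos: [0.5079, 0.1175, 0.0974]
orientation: [[0.991, -0.131, 0.001], [-0.131, -0.991, 0.0], [0.001, -0.0, -1.0]]
force: [0.2, -0.5, -1.7]
width: 0.0321
gripper_force: 30.0
```

Emit:
{"op": "arm_command", "data": {
  "targets": [
    [[0.1,1,0],[0,0,0]],
    [[0.1,1,0],[0,0,0]],
    [[0.1,1,0],[0,0,0]],
    [[0.1,1,0],[0,0,0]],
    [[0.1,0.9,0],[0,0,0]],
    [[0.05,0.4,0],[0,0,0]],
    [[0,0,0],[0,0,0]],
    [[0,0,0],[0,0,0]]
  ]
}}

```text
time_s: 10.3
eef_pos: [0.5044, -0.0145, 0.0967]
orientation: [[0.991, -0.131, 0.0], [-0.131, -0.991, 0.0], [0.0, -0.0, -1.0]]
force: [0.3, 0.1, -1.8]
width: 0.032
gripper_force: 30.0
```

```bash
python3 -c "
from h import *
st((-60,0,31))"
```

```text
lane mm [-57.7   0.5  96.7] yaw deg 0.01 tilt [0.0004 0.0002] F [ 0.3  0.1 -1.8] w 0.032 gf 30.0 t 10.3
(-60, 0, 31) tool units [-0.09  0.02  2.63]
```

Emit:
{"op": "arm_command", "data": {
  "targets": [
    [[0,0.02,0.8],[0,0,0]],
    [[0,0,0.8],[0,0,0]],
    [[0,0,0.6],[0,0,0]],
    [[0,0,0.4],[0,0,0]],
    [[0,0,0],[0,0,0]],
    [[0.5,0,0],[0,0,0]],
    [[0.5,0,0],[0,0,0]],
    [[0,0,0],[0,0,0]]
  ]
}}

```text
time_s: 11.1
eef_pos: [0.5327, -0.0189, 0.0324]
orientation: [[0.991, -0.131, 0.005], [-0.131, -0.991, -0.0], [0.005, -0.0, -1.0]]
force: [0.3, -0.2, -0.9]
width: 0.0319
gripper_force: 30.1
```

```bash
python3 -c "
from h import *
st((31,0,31))"
```

```text
lane mm [-29.1  -0.3  32.4] yaw deg 0.03 tilt [ 0.0048 -0.0003] F [ 0.3 -0.2 -0.9] w 0.0319 gf 30.1 t 11.1
(31, 0, 31) tool units [ 2.4  -0.01  0.06]
```

Emit:
{"op": "arm_command", "data": {
  "targets": [
    [[0.35,0,0.02],[0,0,0]],
    [[0.35,0,0],[0,0,0]],
    [[0.35,0,0],[0,0,0]],
    [[0.35,0,0],[0,0,0]],
    [[0.35,0,0],[0,0,0]],
    [[0.35,0,0],[0,0,0]],
    [[0.3,0,0],[0,0,0]],
    [[0,0,0],[0,0,0]]
  ]
}}

```text
time_s: 11.9
eef_pos: [0.5898, -0.0267, 0.0309]
orientation: [[0.991, -0.131, 0.001], [-0.131, -0.991, -0.0], [0.001, -0.0, -1.0]]
force: [0.4, -0.6, -1.9]
width: 0.0324
gripper_force: 30.1
```

```bash
python3 -c "
from h import *
st((31,0,29.6))"
```

```text
lane mm [28.5 -0.5 30.9] yaw deg 0.03 tilt [ 0.0013 -0.0001] F [ 0.4 -0.6 -1.9] w 0.0324 gf 30.1 t 11.9
(31, 0, 29.6) tool units [ 0.1  -0.02  0.05]
```

Emit:
{"op": "arm_command", "data": {
  "targets": [
    [[0,0,0.05],[0,0,0]],
    [[0,0,0],[0,0,0]],
    [[0,0,0],[0,0,0]],
    [[0,0,-0.8],[0,0,0]],
    [[0,0,-1],[0,0,0]],
    [[0,0,-1],[0,0,0]],
    [[0,0.5,-0.3],[0,0,0]],
    [[0.1,1,0],[0,0,0]]
  ],
  "grip": 0.65
}}

```text
time_s: 12.7
eef_pos: [0.5866, -0.0638, 0.1084]
orientation: [[0.992, -0.129, 0.003], [-0.129, -0.992, -0.0], [0.003, -0.0, -1.0]]
force: [0.1, -0.8, 0.0]
width: 0.0555
gripper_force: 0.0
```

Emit:
{"op": "arm_command", "data": {
  "targets": [
    [[0.1,1,0],[0,0,0]],
    [[0.1,1,0],[0,0,0]],
    [[0.1,1,0],[0,0,0]],
    [[0.1,1,0],[0,0,0]],
    [[0.1,1,0],[0,0,0]],
    [[0.1,1,0],[0,0,0]],
    [[0.1,1,0],[0,0,0]],
    [[0.1,1,0],[0,0,0]]
  ]
}}

```text
time_s: 13.5
eef_pos: [0.5785, -0.2664, 0.1062]
orientation: [[0.991, -0.131, -0.001], [-0.131, -0.991, 0.0], [-0.001, -0.0, -1.0]]
force: [-0.4, 0.2, -0.2]
width: 0.0552
gripper_force: 0.0
```

Emit:
{"op": "arm_command", "data": {
  "targets": [
    [[0.2,0.9,0],[0,0,0]],
    [[0.2,0.5,0],[0,0,0]],
    [[0,0.1,0],[0,0,0]],
    [[0,0,0],[0,0,0]]
  ]
}}

```text
time_s: 13.9
eef_pos: [0.5841, -0.3033, 0.1066]
orientation: [[0.991, -0.132, -0.001], [-0.132, -0.991, 0.001], [-0.001, -0.001, -1.0]]
force: [-0.1, 0.5, -1.1]
width: 0.0551
gripper_force: 0.0
```

```bash
python3 -c "
from h import *
st((62,-275.1,27))
im=bot.camera('top')
hsv=cv2.cvtColor(im,cv2.COLOR_BGR2HSV)
m=(hsv[...,1]<60)&(hsv[...,2]>120)
for c,s in blobs('top',im,m,40,1500): print(c,s[2:],(lane(ray('top',*c,.06))[:2]*1000).round(1))
cv2.imwrite('pics/t2.png',cv2.resize(im[170:280,265:375],None,fx=5,fy=5,interpolation=cv2.INTER_CUBIC))"
```

```text
lane mm [  59.4 -275.4  106.6] yaw deg 0.0 tilt [-0.0008  0.0006] F [-0.1  0.5 -1.1] w 0.0551 gf 0.0 t 13.9
(62, -275.1, 27) tool units [ 0.11 -0.01  3.18]
[530.5 129.5] [23, 46, 136] [ 277.1 -378.6]
[243.1 137. ] [102, 21, 985] [206.3 214.9]
[  8.6 191.2] [23, 65, 1124] [ 46.6 670.8]
[122.  215.7] [25, 32, 145] [ 16.4 434.6]
[436.3 306.4] [86, 184, 1037] [-108.  -195.8]
[155.5 241.7] [21, 20, 212] [-30.3 359.7]
[310.2 313.3] [26, 26, 502] [-142.6   43.5]
[ 13.9 338.1] [31, 33, 733] [-238.7  595.1]
[185.4 333.9] [21, 21, 339] [-202.2  274.8]
[387.4 341. ] [10, 27, 50] [-181.3 -106.1]
[365.3 405.3] [18, 43, 100] [-300.5  -72.3]
[344.8 443.2] [24, 32, 53] [-368.9  -39.8]
```

View pics/t2.png

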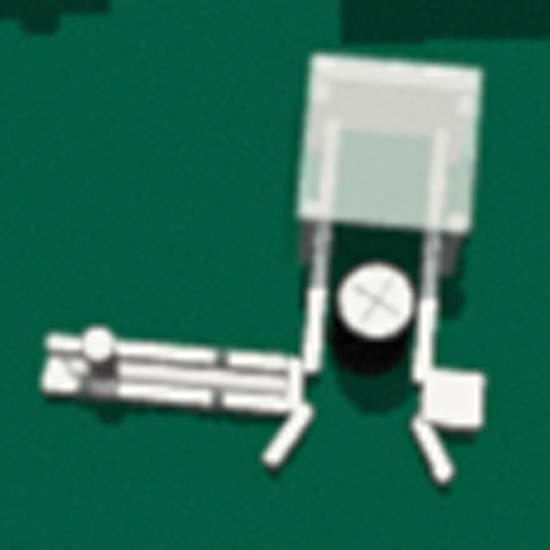

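Cap 1 stands upright in the lane between the rails, centred at crop (375,301), and the bolt is fully drawn back. On to cap 2.

Emit:
{"op": "arm_command", "data": {
  "targets": [
    [[0.11,0,0.8],[0,0,0]],
    [[0,0,0.8],[0,0,0]],
    [[0,0,0.8],[0,0,0]],
    [[0,0,0.7],[0,0,0]],
    [[0,0,0],[0,0,0]]
  ]
}}

```text
time_s: 14.45
eef_pos: [0.5857, -0.3019, 0.0269]
orientation: [[0.992, -0.13, -0.004], [-0.13, -0.992, 0.002], [-0.005, -0.002, -1.0]]
force: [-0.4, 0.3, -0.6]
width: 0.0557
gripper_force: 0.0
```

Emit:
{"op": "arm_command", "data": {
  "targets": [
    [[0,0,0],[0,0,0]],
    [[0,0,0],[0,0,0]],
    [[0,0,0],[0,0,0]],
    [[0,0,0],[0,0,0]],
    [[0,0,0],[0,0,0]]
  ],
  "grip": 0,
  "force": 30
}}

```text
time_s: 14.95
eef_pos: [0.5878, -0.3041, 0.0304]
orientation: [[0.991, -0.131, 0.001], [-0.131, -0.991, -0.001], [0.001, 0.0, -1.0]]
force: [-0.8, 1.0, 2.8]
width: 0.0322
gripper_force: 30.0
```

```bash
python3 -c "
from h import *
st((-60,0,97))"
```

```text
lane mm [  63.1 -275.7   30.4] yaw deg 0.03 tilt [ 0.0012 -0.0006] F [-0.8  1.   2.8] w 0.0322 gf 30.0 t 14.95
(-60, 0, 97) tool units [ -4.92 -11.03  -2.66]
```

Emit:
{"op": "arm_command", "data": {
  "targets": [
    [[0,0,-0.6],[0,0,0]],
    [[0,0,-0.9],[0,0,0]],
    [[-0.2,-0.5,-0.9],[0,0,0]],
    [[-0.4,-0.9,-0.3],[0,0,0]],
    [[-0.45,-1,0],[0,0,0]],
    [[-0.45,-1,0],[0,0,0]],
    [[-0.45,-1,0],[0,0,0]],
    [[-0.45,-1,0],[0,0,0]]
  ]
}}

```text
time_s: 15.75
eef_pos: [0.5454, -0.1612, 0.0982]
orientation: [[0.991, -0.131, 0.001], [-0.131, -0.991, -0.0], [0.001, 0.0, -1.0]]
force: [0.8, 0.6, -1.9]
width: 0.0323
gripper_force: 29.9
```

Emit:
{"op": "arm_command", "data": {
  "targets": [
    [[-0.45,-1,0],[0,0,0]],
    [[-0.45,-1,0],[0,0,0]],
    [[-0.45,-1,0],[0,0,0]],
    [[-0.45,-1,0],[0,0,0]],
    [[-0.45,-0.9,0],[0,0,0]],
    [[-0.27,-0.73,0],[0,0,0]],
    [[0,0,0],[0,0,0]],
    [[0,0,0],[0,0,0]]
  ]
}}

```text
time_s: 16.55
eef_pos: [0.5021, -0.0143, 0.0979]
orientation: [[0.992, -0.13, 0.001], [-0.13, -0.992, -0.0], [0.001, 0.0, -1.0]]
force: [0.4, -0.7, -0.8]
width: 0.0321
gripper_force: 29.9
```

```bash
python3 -c "
from h import *
st((-60,0,32))"
```

```text
lane mm [-60.    0.3  97.9] yaw deg 0.1 tilt [ 0.0013 -0.0002] F [ 0.4 -0.7 -0.8] w 0.0321 gf 29.9 t 16.55
(-60, 0, 32) tool units [0.   0.01 2.63]
```

Lower, then slide forward to the first cap.

Emit:
{"op": "arm_command", "data": {
  "targets": [
    [[0,0.01,0.8],[0,0,0]],
    [[0,0,0.8],[0,0,0]],
    [[0,0,0.6],[0,0,0]],
    [[0,0,0.43],[0,0,0]],
    [[0,0,0],[0,0,0]],
    [[0.5,0,0],[0,0,0]],
    [[0.5,0,0],[0,0,0]],
    [[0.3,0,0],[0,0,0]]
  ]
}}

```text
time_s: 17.35
eef_pos: [0.5365, -0.0192, 0.0321]
orientation: [[0.991, -0.131, 0.003], [-0.131, -0.991, -0.0], [0.003, -0.0, -1.0]]
force: [0.5, -0.0, -0.8]
width: 0.0322
gripper_force: 30.5
```

Emit:
{"op": "arm_command", "data": {
  "targets": [
    [[0.3,0,0],[0,0,0]],
    [[0.3,0,0],[0,0,0]],
    [[0.3,0,0],[0,0,0]],
    [[0.3,0,0],[0,0,0]],
    [[0.3,0,0],[0,0,0]],
    [[0.3,0,0],[0,0,0]],
    [[0.3,0,0],[0,0,0]],
    [[0,0,0],[0,0,0]]
  ]
}}

```text
time_s: 18.15
eef_pos: [0.5873, -0.0258, 0.0315]
orientation: [[0.991, -0.131, 0.002], [-0.131, -0.991, -0.0], [0.002, -0.0, -1.0]]
force: [0.0, -0.8, 0.0]
width: 0.0321
gripper_force: 30.5
```

```bash
python3 -c "
from h import *
st((30,0,30.4))"
```

```text
lane mm [26.   0.1 31.5] yaw deg 0.03 tilt [ 0.0018 -0.0001] F [ 0.  -0.8  0. ] w 0.0321 gf 30.5 t 18.15
(30, 0, 30.4) tool units [0.16 0.   0.04]
```

Emit:
{"op": "arm_command", "data": {
  "targets": [
    [[0.16,0,0],[0,0,0]],
    [[0,0,0.04],[0,0,0]],
    [[0,0,0],[0,0,0]]
  ]
}}

```text
time_s: 18.45
eef_pos: [0.5896, -0.0262, 0.0302]
orientation: [[0.991, -0.131, -0.0], [-0.131, -0.991, -0.0], [-0.0, 0.0, -1.0]]
force: [-0.6, 0.0, -0.7]
width: 0.0324
gripper_force: 30.5
```

Emit:
{"op": "arm_command", "data": {
  "targets": [
    [[0,0,0],[0,0,0]],
    [[0,0,0],[0,0,0]],
    [[0,0,0],[0,0,0]],
    [[0,0,-0.8],[0,0,0]],
    [[0,0,-1],[0,0,0]],
    [[0,0,-1],[0,0,0]],
    [[0,0.5,-0.2],[0,0,0]],
    [[-0.2,1,0],[0,0,0]]
  ],
  "grip": 0.65
}}

```text
time_s: 19.25
eef_pos: [0.5813, -0.0626, 0.1066]
orientation: [[0.992, -0.129, 0.004], [-0.129, -0.992, -0.0], [0.004, -0.0, -1.0]]
force: [-0.3, -0.3, -0.1]
width: 0.0552
gripper_force: 0.0
```

Emit:
{"op": "arm_command", "data": {
  "targets": [
    [[-0.2,1,0],[0,0,0]],
    [[-0.2,1,0],[0,0,0]],
    [[-0.2,1,0],[0,0,0]],
    [[-0.2,1,0],[0,0,0]],
    [[-0.2,1,0],[0,0,0]],
    [[-0.2,1,0],[0,0,0]],
    [[-0.2,1,0],[0,0,0]],
    [[-0.2,1,0],[0,0,0]]
  ]
}}

```text
time_s: 20.05
eef_pos: [0.5128, -0.2571, 0.1046]
orientation: [[0.991, -0.131, -0.001], [-0.131, -0.991, 0.0], [-0.001, -0.0, -1.0]]
force: [-0.5, -0.1, 0.8]
width: 0.0555
gripper_force: 0.0
```

Emit:
{"op": "arm_command", "data": {
  "targets": [
    [[-0.2,1,0],[0,0,0]],
    [[-0.2,1,0],[0,0,0]],
    [[-0.2,1,0],[0,0,0]],
    [[-0.1,0.6,0],[0,0,0]],
    [[0,0.2,0],[0,0,0]],
    [[0,0,0],[0,0,0]]
  ]
}}

```text
time_s: 20.65
eef_pos: [0.4839, -0.3479, 0.105]
orientation: [[0.991, -0.132, -0.0], [-0.132, -0.991, 0.0], [-0.0, -0.0, -1.0]]
force: [-0.6, 0.3, 0.5]
width: 0.0554
gripper_force: 0.0
```

```bash
python3 -c "
from h import *
st((-32.5,-332.4,27))
im=bot.camera('top')
cv2.imwrite('pics/t3.png',cv2.resize(im[170:330,265:535],None,fx=2.9,fy=2.9,interpolation=cv2.INTER_CUBIC))"
```

```text
lane mm [ -34.1 -332.8  105. ] yaw deg -0.02 tilt [-0.0003  0.0004] F [-0.6  0.3  0.5] w 0.0554 gf 0.0 t 20.65
(-32.5, -332.4, 27) tool units [ 0.06 -0.02  3.12]
```

View pics/t3.png

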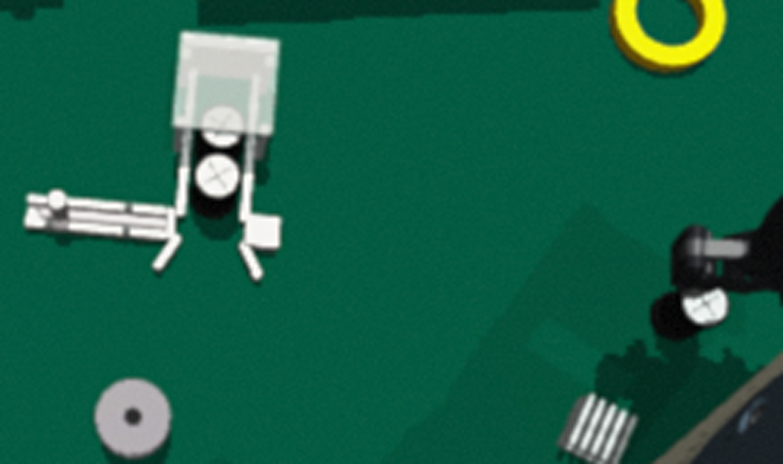

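Two caps stand upright in the lane, at crop (222,125) under the cover and (217,176) behind it. The gripper is over the third at (705,305).

Emit:
{"op": "arm_command", "data": {
  "targets": [
    [[0.06,-0.02,0.8],[0,0,0]],
    [[0,0,0.8],[0,0,0]],
    [[0,0,0.8],[0,0,0]],
    [[0,0,0.7],[0,0,0]],
    [[0,0,0],[0,0,0]]
  ]
}}

```text
time_s: 21.2
eef_pos: [0.4847, -0.345, 0.0256]
orientation: [[0.992, -0.13, -0.004], [-0.13, -0.992, 0.003], [-0.004, -0.002, -1.0]]
force: [-0.3, -0.2, 0.0]
width: 0.0557
gripper_force: 0.0
```

Emit:
{"op": "arm_command", "data": {
  "targets": [
    [[0,0,0],[0,0,0]],
    [[0,0,0],[0,0,0]],
    [[0,0,0],[0,0,0]],
    [[0,0,0],[0,0,0]],
    [[0,0,0],[0,0,0]]
  ],
  "grip": 0,
  "force": 30
}}

```text
time_s: 21.7
eef_pos: [0.4862, -0.3476, 0.0286]
orientation: [[0.991, -0.131, 0.001], [-0.131, -0.991, -0.001], [0.001, 0.0, -1.0]]
force: [0.3, 0.7, 5.2]
width: 0.0324
gripper_force: 30.3
```

```bash
python3 -c "
from h import *
st((-60,0,97))"
```

```text
lane mm [ -31.9 -332.2   28.6] yaw deg 0.02 tilt [ 0.0011 -0.0006] F [0.3 0.7 5.2] w 0.0324 gf 30.3 t 21.7
(-60, 0, 97) tool units [ -1.13 -13.29  -2.73]
```

Emit:
{"op": "arm_command", "data": {
  "targets": [
    [[0,0,-0.6],[0,0,0]],
    [[0,0,-0.9],[0,0,0]],
    [[0,-0.5,-0.9],[0,0,0]],
    [[-0.1,-0.9,-0.3],[0,0,0]],
    [[-0.1,-1,0],[0,0,0]],
    [[-0.1,-1,0],[0,0,0]],
    [[-0.1,-1,0],[0,0,0]],
    [[-0.1,-1,0],[0,0,0]]
  ]
}}

```text
time_s: 22.5
eef_pos: [0.4911, -0.2111, 0.0964]
orientation: [[0.991, -0.131, 0.001], [-0.131, -0.991, -0.0], [0.001, 0.0, -1.0]]
force: [0.9, -0.1, -0.6]
width: 0.0322
gripper_force: 30.0
```

Emit:
{"op": "arm_command", "data": {
  "targets": [
    [[-0.1,-1,0],[0,0,0]],
    [[-0.1,-1,0],[0,0,0]],
    [[-0.1,-1,0],[0,0,0]],
    [[-0.1,-1,0],[0,0,0]],
    [[-0.1,-1,0],[0,0,0]],
    [[-0.1,-1,0],[0,0,0]],
    [[0,-1,0],[0,0,0]],
    [[0,-0.6,0],[0,0,0]]
  ]
}}

```text
time_s: 23.3
eef_pos: [0.5014, -0.0202, 0.0962]
orientation: [[0.992, -0.13, 0.001], [-0.13, -0.992, -0.0], [0.001, -0.0, -1.0]]
force: [0.6, -0.1, -0.9]
width: 0.032
gripper_force: 30.1
```

Emit:
{"op": "arm_command", "data": {
  "targets": [
    [[0,-0.29,0],[0,0,0]],
    [[0,0,0],[0,0,0]],
    [[0,0,0],[0,0,0]]
  ]
}}

```text
time_s: 23.6
eef_pos: [0.502, -0.0149, 0.0954]
orientation: [[0.991, -0.131, 0.0], [-0.131, -0.991, -0.0], [0.0, 0.0, -1.0]]
force: [-0.9, 0.2, -1.4]
width: 0.0324
gripper_force: 30.1
```

```bash
python3 -c "
from h import *
st((-60,0,30))"
```

```text
lane mm [-60.   -0.3  95.4] yaw deg 0.03 tilt [ 0.     -0.0002] F [-0.9  0.2 -1.4] w 0.0324 gf 30.1 t 23.6
(-60, 0, 30) tool units [-0.   -0.01  2.62]
```

Emit:
{"op": "arm_command", "data": {
  "targets": [
    [[0,-0.01,0.8],[0,0,0]],
    [[0,0,0.8],[0,0,0]],
    [[0,0,0.6],[0,0,0]],
    [[0,0,0.4],[0,0,0]],
    [[0,0,0],[0,0,0]],
    [[0.5,0,0],[0,0,0]],
    [[0.5,0,0],[0,0,0]],
    [[0.3,0,0],[0,0,0]]
  ]
}}

```text
time_s: 24.4
eef_pos: [0.5372, -0.0187, 0.0313]
orientation: [[0.991, -0.131, 0.003], [-0.131, -0.991, -0.0], [0.003, -0.0, -1.0]]
force: [0.4, -0.3, -1.6]
width: 0.0324
gripper_force: 30.4
```

Emit:
{"op": "arm_command", "data": {
  "targets": [
    [[0.3,0,0],[0,0,0]],
    [[0.3,0,0],[0,0,0]],
    [[0.3,0,0],[0,0,0]],
    [[0.3,0,0],[0,0,0]],
    [[0.3,0,0],[0,0,0]],
    [[0.3,0,0],[0,0,0]],
    [[0.3,0,0],[0,0,0]],
    [[0,0,0],[0,0,0]]
  ]
}}

```text
time_s: 25.2
eef_pos: [0.588, -0.0254, 0.0305]
orientation: [[0.991, -0.131, 0.002], [-0.131, -0.991, -0.0], [0.002, -0.0, -1.0]]
force: [0.5, -0.3, -0.6]
width: 0.0319
gripper_force: 30.4
```

```bash
python3 -c "
from h import *
st((29,0,29))"
```

```text
lane mm [26.6  0.6 30.5] yaw deg 0.03 tilt [ 0.002  -0.0001] F [ 0.5 -0.3 -0.6] w 0.0319 gf 30.4 t 25.2
(29, 0, 29) tool units [0.09 0.02 0.06]
```

Emit:
{"op": "arm_command", "data": {
  "targets": [
    [[0.04,0,0.03],[0,0,0]],
    [[0.03,0,0],[0,0,0]],
    [[0,0,0],[0,0,0]]
  ]
}}

```text
time_s: 25.5
eef_pos: [0.588, -0.0255, 0.0296]
orientation: [[0.991, -0.131, -0.0], [-0.131, -0.991, 0.0], [-0.0, -0.0, -1.0]]
force: [0.2, 0.2, -1.0]
width: 0.0322
gripper_force: 30.4
```

```bash
python3 -c "
from h import *
st((29,0,29))"
```

```text
lane mm [26.6  0.6 29.6] yaw deg 0.04 tilt [-0.  0.] F [ 0.2  0.2 -1. ] w 0.0322 gf 30.4 t 25.5
(29, 0, 29) tool units [0.09 0.02 0.02]
```

Emit:
{"op": "arm_command", "data": {
  "targets": [
    [[0.05,0,0.02],[0,0,0]],
    [[0.03,0,0],[0,0,0]],
    [[0,0,0],[0,0,0]],
    [[0,0,0],[0,0,0]]
  ]
}}

```text
time_s: 25.9
eef_pos: [0.5899, -0.0257, 0.029]
orientation: [[0.991, -0.131, -0.0], [-0.131, -0.991, 0.0], [-0.0, 0.0, -1.0]]
force: [-0.8, 0.1, -1.2]
width: 0.032
gripper_force: 30.5
```

```bash
python3 -c "
from h import *
st((29,0,29))"
```

```text
lane mm [28.5  0.5 29. ] yaw deg 0.04 tilt [-0.0003  0.    ] F [-0.8  0.1 -1.2] w 0.032 gf 30.5 t 25.9
(29, 0, 29) tool units [0.02 0.02 0.  ]
```

Emit:
{"op": "arm_command", "data": {
  "targets": [
    [[0,0,0],[0,0,0]],
    [[0,0,0],[0,0,0]],
    [[0,0,0],[0,0,0]],
    [[0,0,-0.8],[0,0,0]],
    [[0,0,-1],[0,0,0]],
    [[0,0,-1],[0,0,0]],
    [[-0.1,-0.4,-0.2],[0,0,0]],
    [[-0.2,-0.8,0],[0,0,0]]
  ],
  "grip": 0.65
}}

```text
time_s: 26.7
eef_pos: [0.5875, 0.0047, 0.1052]
orientation: [[0.991, -0.133, 0.003], [-0.133, -0.991, -0.0], [0.003, -0.0, -1.0]]
force: [-0.7, -0.4, -0.7]
width: 0.0553
gripper_force: 0.0
```

Emit:
{"op": "arm_command", "data": {
  "targets": [
    [[-0.25,-0.9,0],[0,0,0]],
    [[-0.25,-0.9,0],[0,0,0]],
    [[-0.2,-0.8,0],[0,0,0]],
    [[-0.1,-0.5,0],[0,0,0]],
    [[0,0,0],[0,0,0]],
    [[0,0,0],[0,0,0]]
  ]
}}

```text
time_s: 27.3
eef_pos: [0.5768, 0.0844, 0.1038]
orientation: [[0.991, -0.13, -0.0], [-0.13, -0.991, -0.0], [-0.0, 0.0, -1.0]]
force: [-0.3, 0.2, 0.4]
width: 0.0553
gripper_force: 0.0
```

```bash
python3 -c "
from h import *
st((0,108.2,27))"
```

```text
lane mm [  1.  108.  103.8] yaw deg 0.08 tilt [-0.0003 -0.0002] F [-0.3  0.2  0.4] w 0.0553 gf 0.0 t 27.3
(0, 108.2, 27) tool units [-0.04 -0.01  3.07]
```

Emit:
{"op": "arm_command", "data": {
  "targets": [
    [[-0.2,0,0.8],[0,0,0]],
    [[0,0,0.8],[0,0,0]],
    [[0,0,0.8],[0,0,0]],
    [[0,0,0.6],[0,0,0]],
    [[0,0,0],[0,0,0]]
  ]
}}

```text
time_s: 27.8
eef_pos: [0.5705, 0.0841, 0.0271]
orientation: [[0.991, -0.132, -0.004], [-0.132, -0.991, -0.001], [-0.004, 0.001, -1.0]]
force: [0.1, 0.8, 0.4]
width: 0.0549
gripper_force: 0.0
```

Emit:
{"op": "arm_command", "data": {
  "targets": [
    [[0,0,0],[0,0,0]],
    [[0,0,0],[0,0,0]],
    [[0,0,0],[0,0,0]],
    [[0,0,0],[0,0,0]],
    [[0,0,0],[0,0,0]],
    [[0,0,0],[0,0,0]]
  ],
  "grip": 0,
  "force": 30
}}

```text
time_s: 28.4
eef_pos: [0.5726, 0.085, 0.03]
orientation: [[0.991, -0.131, 0.002], [-0.131, -0.991, 0.0], [0.002, -0.0, -1.0]]
force: [-0.7, -1.2, 6.6]
width: 0.0117
gripper_force: 29.9
```

Emit:
{"op": "arm_command", "data": {
  "targets": [
    [[0,0.3,0],[0,0,0]],
    [[0,0.35,0],[0,0,0]],
    [[0,0.35,0],[0,0,0]],
    [[0,0.35,0],[0,0,0]],
    [[0,0.35,0],[0,0,0]],
    [[0,0.3,0],[0,0,0]],
    [[0,0.2,0],[0,0,0]],
    [[0,0,0],[0,0,0]]
  ]
}}

```text
time_s: 29.2
eef_pos: [0.565, 0.0302, 0.03]
orientation: [[0.991, -0.131, 0.001], [-0.131, -0.991, -0.0], [0.001, -0.0, -1.0]]
force: [-1.6, -2.9, 7.2]
width: 0.0118
gripper_force: 30.2
```

```bash
python3 -c "
from h import *
st((0,42.2,27))"
```

```text
lane mm [-3.4 52.7 30. ] yaw deg 0.02 tilt [ 0.001 -0.   ] F [-1.6 -2.9  7.2] w 0.0118 gf 30.2 t 29.2
(0, 42.2, 27) tool units [0.14 0.42 0.12]
```

Emit:
{"op": "arm_command", "data": {
  "targets": [
    [[0,0.2,0],[0,0,0]],
    [[0,0.14,0],[0,0,0]],
    [[0,0.08,0],[0,0,0]],
    [[0,0.04,0],[0,0,0]],
    [[0,0,0],[0,0,0]]
  ]
}}

```text
time_s: 29.7
eef_pos: [0.5636, 0.0196, 0.03]
orientation: [[0.991, -0.131, 0.001], [-0.131, -0.991, 0.001], [0.001, -0.001, -1.0]]
force: [-1.3, 1.9, 7.4]
width: 0.0118
gripper_force: 30.2
```

```bash
python3 -c "
from h import *
st((0,42.2,27))"
```

```text
lane mm [-3.5 42.  30. ] yaw deg 0.02 tilt [0.0011 0.0006] F [-1.3  1.9  7.4] w 0.0118 gf 30.2 t 29.7
(0, 42.2, 27) tool units [ 0.14 -0.01  0.12]
```

Probe for the stop.

Emit:
{"op": "arm_command", "data": {
  "targets": [
    [[0,0.05,0],[0,0,0]],
    [[0,0.05,0],[0,0,0]],
    [[0,0,0],[0,0,0]]
  ]
}}

```text
time_s: 30.0
eef_pos: [0.5636, 0.0193, 0.03]
orientation: [[0.991, -0.132, 0.002], [-0.132, -0.991, 0.003], [0.001, -0.003, -1.0]]
force: [-1.4, 16.0, 6.2]
width: 0.0118
gripper_force: 30.5
```

```bash
python3 -c "
from h import *
st((0,42.2,27))"
```

```text
lane mm [-3.5 41.7 30. ] yaw deg -0.02 tilt [0.0018 0.0031] F [-1.4 16.   6.2] w 0.0118 gf 30.5 t 30.0
(0, 42.2, 27) tool units [ 0.14 -0.02  0.12]
```

Emit:
{"op": "arm_command", "data": {
  "targets": [
    [[0,-0.05,0],[0,0,0]],
    [[0,0,0],[0,0,0]]
  ]
}}

```text
time_s: 30.2
eef_pos: [0.5636, 0.0195, 0.03]
orientation: [[0.991, -0.131, 0.001], [-0.131, -0.991, 0.001], [0.001, -0.002, -1.0]]
force: [-1.5, 8.5, 7.0]
width: 0.0116
gripper_force: 30.5
```

Emit:
{"op": "arm_command", "data": {
  "targets": [
    [[0,0,0],[0,0,0]],
    [[0,0,0],[0,0,0]],
    [[0,0,0],[0,0,0]],
    [[0,0,-0.6],[0,0,0]],
    [[0,0,-1],[0,0,0]],
    [[0,0,-1],[0,0,0]],
    [[0,0,-1],[0,0,0]],
    [[0,-1,-0.5],[0,0,0]]
  ],
  "grip": 0.3
}}

```text
time_s: 31.0
eef_pos: [0.5672, 0.0411, 0.1347]
orientation: [[0.991, -0.134, 0.003], [-0.134, -0.991, -0.0], [0.003, -0.0, -1.0]]
force: [0.5, -0.4, -0.4]
width: 0.0254
gripper_force: 0.0
```

Emit:
{"op": "arm_command", "data": {
  "targets": [
    [[-0.3,-1,0],[0,0,0]],
    [[-0.3,-1,0],[0,0,0]],
    [[-0.3,-1,0],[0,0,0]],
    [[-0.3,-1,0],[0,0,0]],
    [[-0.3,-1,0],[0,0,0]],
    [[-0.3,-1,0],[0,0,0]],
    [[-0.3,-1,0],[0,0,0]],
    [[-0.3,-1,0],[0,0,0]]
  ]
}}

```text
time_s: 31.8
eef_pos: [0.5329, 0.2498, 0.1327]
orientation: [[0.991, -0.131, 0.001], [-0.131, -0.991, 0.0], [0.001, -0.0, -1.0]]
force: [1.2, -0.4, 0.4]
width: 0.0255
gripper_force: 0.0
```

```bash
python3 -c "
from h import *
st()
im=bot.camera('top')
cv2.imwrite('pics/t4.png',cv2.resize(im[170:280,265:375],None,fx=5,fy=5,interpolation=cv2.INTER_CUBIC))"
```

```text
lane mm [-64.2 266.1 132.7] yaw deg 0.02 tilt [0.0006 0.0002] F [ 1.2 -0.4  0.4] w 0.0255 gf 0.0 t 31.8
```

View pics/t4.png

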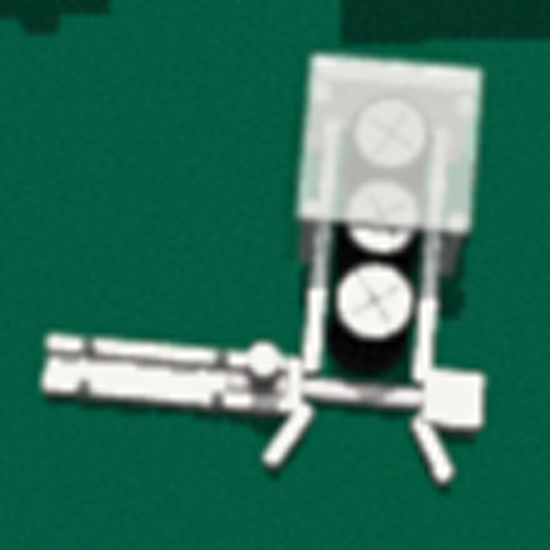

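The picture shows all three caps upright in file, at crop (390,132), (381,212) and (374,302). The rod crosses behind them into the keeper at (450,400), the knob is at its home position (263,355), and the arm is clear.

```bash
python3 -c "
from plant import bot
print(bot.sign_off())"
```

```text
the job is handed in; nothing more can be done
None
```

All three capacitors are upright in single file in the lane behind the fully home bolt, no other objects were handled, and I handed the job in at about 32 s.

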